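Flip the gear cover with the lifter

ROBOT

A 6-joint arm with a two-finger parallel gripper is mounted at the origin on the work surface. World frame = base frame: x ahead of the robot, y to its left, z up, the work surface at z = 0. Lengths are in m, angles in rad, forces in N, time in s.
With the tool pointing down it reaches from about 0.35 to 0.8 m from the base axis. Payload 7.3 kg.
Tool frame: the origin (TCP) lies at the very end of the fingers, on their centre line; the grasp point (between the pads) lies 19 mm behind it; z points along the fingers, y is the direction in which the jaws open and shut (so a half turn about z gives the same grasp; the last joint's range is limited). The gripper opens to 85 mm and grips with 20 to 120 N. Pads are 22 mm wide; open, the fingers measure 114 mm over their backs; the gripper's body (76 mm by 85 mm) begins 54 mm behind the grasp point. The pads swing forward as they close: fully open they stand 13 mm farther back than shut.
Start: joints at [1.196, 0.342, 1.524, -0, 1.275, -0.146], TCP at [0.119, 0.511, 0.231] pointing down, gripper open.
Joint ranges: [-2.53, 2.53], [-0.77, 2.02], [0.04, 2.7], [-1, 4.14], [0.28, 2.66], [-3.11, 3.11]. Speed limits (rad/s): [2.57, 2.57, 3.14, 3.14, 3.14, 3.14].

INTERFACE

Orientations are given as a unit quaternion [x, y, z, w].
In Python, from cell import bot gives the robot as it stands. Calls block until the motion is done:
- bot.move_ptp(position, orientation): joint-space move of the TCP to a pose.
- bot.line_to(position, attitude=None, velocity=0.15): straight line of the TCP; attitude=None keeps the orientation; velocity is the mean speed in m/s.
- bot.set_joints(angles): joint-space move.
- bot.grip(opening, effort=None): opening from 0.0 (shut) to 1.0 (fully open); effort is the grip in N (None keeps the last); returns when the fingers have stopped.
- bot.wait(seconds).
- bot.inverse_kinematics(position, orientation): joint angles nearest the present ones, or None.
- bot.camera(name): name is "side" or "top" or "wrist"; returns the picture (384x512x3 uint8, red, green, blue); there is no depth.
- bot.camera_params(name): a dict with "camera_matrix" (3x3 intrinsics, pixels), "pose" (4x4, takes a point from camera to world coordinates); the wrist camera has in their place "tool_from_camera" (4x4, takes a point from camera to tool coordinates, whose origin is the TCP and whose axes are the flange's). Camera axes: x right, y down, z forward; pixel columns grow to the right and rows downward; lengths in m; the calibration is good to about 2 mm. A picture is of the moment at which its call begins: read the wrist's pose just before it. camera_params takes no time and is no camera call.
A pose or a line that the arm cannot do raises bot.IKError and nothing moves.
- bot.sign_off(): hands the job in, once; it reports no verdict.
Trained networks look in the newest picture that a camera, given by its name, has taken for a name from the list of things; names that differ only in an ending like _2 or _b are one class to them, and where a whole thing is asked for, a point or a joint stands for the part that bears it (a point fixed in the world has none). Each returns a list of dicts, best first, with "p" (0 to 1); they miss things now and then, are a little off and sometimes report something else, mostly with a low value. They report only what shows in the picture. A call takes as long as a camera call. They do not tell look-alikes from the thing itself.
- bot.outline_of(camera, label): "mask" (384x512 bool, what is visible of it) and "centre" ([row, column] in pixels, amid what is visible of it).
Readings, each from a call of its own:
- bot.current_time_s(): time.
- bot.current_joints(): joint angles.
- bot.current_qvel(): joint speeds.
- bot.current_tau(): joint torques, N m.
- bot.current_eef_pos(): TCP position.
- bot.current_tool_rot(): TCP orientation.
- bot.current_contact_force(): force on the tool from outside, world axes, zero at the start.
- bot.current_ft_torque(): the same for the moment, N m.
- bot.current_gripper_width(): opening from 0.0 (shut) to 1.0 (fully open).
Only numpy, scipy, OpenCV 4.12 (cv2) and the standard library are available. Lean on these libraries where they do the work, as an engineer would, in place of code of your own. Each camera call takes 0.05 s, during which the arm holds its last target.

TASK

The black gear cover lies boss side down on the lower deck of the turnover fixture. Take the thin lifter by its handle, gently slide its blade under the cover's robot-side rim, push the cover home and hold it snug against the step for a moment, then tip it over the step so that it lies flat on the upper deck, boss side up; finally lay the lifter back flat in its tray and let go. Touch the cover only with the lifter, do not press hard on the cover or the fixture, and leave the loose things around alone.

Things in the scene. Friction and masses are not known exactly. Their poses are not given: they have to be found in the camera images.
- fixture: Fixed aluminium fixture, 240 x 120 mm, on levelling feet (height varies by up to 6 mm). Origin on its centre line; x points away from the robot, z up. Lower deck: flat, from x = -60, top at z = 12. On it lies the upper deck, a plate 8 mm thick, top at z = 20, its near edge the upright step. It is clamped (holds 80 N) with the step anywhere from x = 45 to 75: not reported, so feel for it.
- cover: Loose matte black plastic cover, about 60 g: plate 64 x 64 x 4 mm with a square boss 44 x 44 x 3 mm on the middle of one face, the other face plain. Origin: centre of the boss's outer face; z points from boss to plain face (up at the start). Starts boss down on the lower deck, within 6 degrees of square to the fixture, its far edge 2 to 43 mm short of the step.
- slot (a point): Foot of the boss's robot-side face (cover x = -22, y = 0, z = 0). The rim (z = 3 to 7) overhangs it by 10 mm: a slot 3 mm high. A blade pushed in meets the boss, then slides the cover till its far edge meets the step, boss face then 54 mm from it. Lifted, the cover turns about the step; past upright it falls on to the upper deck, whose two yellow end stops (22 mm high) begin 90 mm past the step.
- lifter: Loose lifter, 90 g: stiff flat steel blade 120 (x) x 28 (y) x 1.8 mm, with an upright grey handle block 36 (x) x 18 (y) x 46 mm on its rear part, centred at x = -35, from z = 2 to 48 mm, to be pinched across the 18 mm from above. Origin: centre of the blade's underside; x points to the free tip, z up. Starts flat in the tray, tip away from the robot.
- lifter_tip (a point): Middle of the front lower edge of the lifter's blade (lifter x = +60, y = 0, z = 0 mm).
- tray: Fixed black plastic open tray 170 (x) x 75 (y) x 10 mm, walls 4 mm; origin: centre of the underside; inner floor 4 mm above it.
- spur_gear: Bystander: loose small steel gear, 40 mm across, 12 mm high, lying between fixture and tray; origin under its centre.
- bearing: Bystander: loose steel bearing ring, 36 mm across, 10 mm high; origin under its centre.
- big_gear: Bystander: loose dark steel gear, 68 mm across, 14 mm high, to the robot's right; origin under its centre.
- pin_jar: Bystander: loose closed white jar, 50 mm across, 60 mm high, to the robot's left; origin under its centre.
- driver: Bystander: loose screwdriver with a black handle lying far to the robot's left; origin under its middle.
Mind the look-alikes: they are no part of the job. Of the things that look like the lifter, the smallest one is meant.

How it is judged:
On the way, in this order (a step that is already met when the one before it is completed fails the run):
1. the blade is under the cover's robot-side rim and holds the cover snug against the step (x of lifter_tip in the frame of cover between -0.031 and -0.015 m and z of lifter_tip in the frame of cover below 0.004 m and angle between cover's own z axis and vertical below 0.15 rad and contact force between cover and fixture above 2 N and contact force between lifter and cover above 1 N), for 0.2 s.
2. the cover is being tipped up on the lifter (between about 35 and 85 degrees, touching the lifter) (angle between cover's own z axis and vertical between 0.6 and 1.5 rad and contact force between lifter and cover above 0.03 N), for 0.1 s.
3. the cover lies boss side up on the upper deck (angle between cover's own z axis and vertical above 3.06 rad and x of cover in the frame of fixture above 0.06 m and linear speed of cover below 0.02 m/s), for 0.2 s.
At the end, for the whole second after the job is handed in: The cover lies at rest flat on the upper deck, boss side up (within about 4.5 degrees), its centre 60 to 145 mm along the fixture's x and within 35 mm of its centre line; the lifter lies released and flat in the tray (within 3.5 degrees), inside its walls (all of step 3 and x of cover in the frame of fixture below 0.145 m and y of cover in the frame of fixture between -0.035 and 0.035 m and z of cover in the frame of fixture between 0.024 and 0.03 m and angle between lifter's own z axis and vertical below 0.06 rad and x of lifter in the frame of tray between -0.026 and 0.026 m and y of lifter in the frame of tray between -0.024 and 0.024 m and z of lifter in the frame of tray below 0.008 m and linear speed of lifter below 0.02 m/s); the robot touches nothing.
It fails at once if the gripper touched the cover (contact force between any of the fingers, the arm and cover above 0.3 N).
It fails at once if the lifter pressed on the cover with more than 18 N (contact force between lifter and cover above 18 N).
It fails at once if the lifter pressed on the fixture with more than 18 N (contact force between lifter and fixture above 18 N).
It fails at once if a bystander was moved (distance of any of spur_gear, bearing, big_gear, pin_jar, driver from where it was at the start of the episode above 0.01 m).
It also fails if it takes over 69 s, if anything falls off the work surface, if the arm or the gripper's body presses on something with over 40 N, if the wrist force passes 120 N, or if a joint passes its speed limit or range.

## Working session

There is one attempt and no reset: what is moved stays moved. The work goes in short steps, each a Python script; the robot and the scene stay as the last script left them, time stands still between calls to the robot, and variables do not carry over. Pictures are saved under pics/ and viewed, and the job is handed in when it is done.

```bash
ls; mkdir -p pics; python3 - <<'E'
from cell import bot
import cv2
for c in ["side","top","wrist"]:
    im=bot.camera(c); cv2.imwrite(f"pics/{c}0.png",im[:,:,::-1])
    p=bot.camera_params(c)
    for k,v in p.items(): print(c,k,v)
print(bot.current_time_s(),bot.current_tool_rot(),bot.current_gripper_width())
E
```

```text
pics
side camera_matrix [[381.62006061   0.         255.25435134]
 [  0.         381.62006061 194.46927473]
 [  0.           0.           1.        ]]
side pose [[ 0.99211304 -0.08657139  0.09064823  0.41431359]
 [-0.125295   -0.70562829  0.69741657 -0.63002133]
 [ 0.00358763 -0.70327385 -0.71091     0.70874677]
 [ 0.          0.          0.          1.        ]]
top camera_matrix [[492.58038918   0.         249.98061133]
 [  0.         492.58038918 191.32133573]
 [  0.           0.           1.        ]]
top pose [[-0.06585419 -0.97660802  0.2046949   0.22691461]
 [-0.99780691  0.06582511 -0.00695881  0.01415687]
 [-0.00667803 -0.20470425 -0.97880109  1.26567934]
 [ 0.          0.          0.          1.        ]]
wrist camera_matrix [[306.40743479   0.         253.89220558]
 [  0.         306.40743479 189.48211856]
 [  0.           0.           1.        ]]
wrist tool_from_camera [[-1.19447279e-04 -9.50791020e-01 -3.09832893e-01  7.90500908e-02]
 [ 9.99999990e-01 -8.84894458e-05 -1.13972107e-04  5.09314704e-04]
 [ 8.09467145e-05 -3.09832904e-01  9.50791021e-01 -1.43149129e-01]
 [ 0.00000000e+00  0.00000000e+00  0.00000000e+00  1.00000000e+00]]
0.15 [ 1.14155259e-01  9.93462773e-01 -5.26109656e-04 -1.33343920e-04] 1.0041651082917917
```

View pics/top0.png

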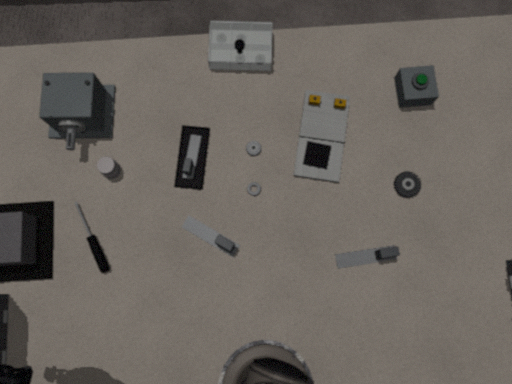

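View pics/side0.png

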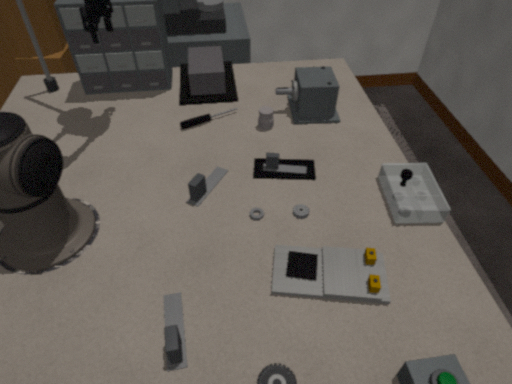

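```bash
cat > h.py <<'E'
from cell import bot
import cv2, numpy as np
from scipy.spatial.transform import Rotation as R
def proj(c,P):
    p=bot.camera_params(c);K=np.array(p["camera_matrix"]);T=np.array(p["pose"])
    q=(np.atleast_2d(P)-T[:3,3])@T[:3,:3]; q=q@K.T
    return q[:,:2]/q[:,2:]
def back(c,uv,z,T=None):
    p=bot.camera_params(c);K=np.array(p["camera_matrix"])
    T=np.array(p["pose"]) if T is None else T
    uv=np.atleast_2d(uv).astype(float)
    d=np.c_[uv,np.ones(len(uv))]@np.linalg.inv(K).T@T[:3,:3].T
    o=T[:3,3]
    return o+d*((z-o[2])/d[:,2])[:,None]
def wristT(pos,q):
    M=np.eye(4);M[:3,:3]=R.from_quat(q).as_matrix();M[:3,3]=pos
    return M@np.array(bot.camera_params("wrist")["tool_from_camera"])
def save(c,name,im=None):
    im=bot.camera(c) if im is None else im
    cv2.imwrite(f"pics/{name}.png",im[:,:,::-1]); return im
E
python3 - <<'E'
from h import *
bot.camera("top");bot.camera("side")
for c in ["top","side"]:
  for l in ["fixture","cover","lifter","tray","spur_gear","bearing","big_gear","pin_jar","driver"]:
    for d in bot.outline_of(c,l)[:4]:
        m=d["mask"].astype(np.uint8)
        if not m.any(): continue
        r=cv2.minAreaRect(np.argwhere(m)[:,::-1].astype(np.float32))
        print(c,l,round(d["p"],2),"c(u,v)",np.round(d["centre"][::-1],1),m.sum(),np.round(r[0],1),np.round(r[1],1),round(r[2],1), np.round(back(c,d["centre"][::-1],0.01)[0],3))
E
```

```text
top fixture 0.87 c(u,v) [321.  131.3] 3464 [320.9 136.2] [47.5 88.3] 8.3 [ 0.64  -0.195  0.01 ]
top fixture 0.47 c(u,v) [189.5 155.8] 502 [190.6 156.8] [12.6 44.4] 14.0 [0.596 0.159 0.01 ]
top cover 0.63 c(u,v) [314.3 153. ] 581 [316.2 154.6] [24.8 23.7] 11.9 [ 0.581 -0.171  0.01 ]
top cover 0.32 c(u,v) [410.1 180.9] 586 [406.5 184.5] [26.9 25.5] 45.0 [ 0.489 -0.414  0.01 ]
top lifter 0.87 c(u,v) [365.9 256.9] 914 [366.9 255.9] [15.2 63.6] 81.3 [ 0.301 -0.276  0.01 ]
top lifter 0.83 c(u,v) [210.8 237.7] 842 [209.8 235.9] [60.2 14.9] 30.7 [0.375 0.113 0.01 ]
top lifter 0.73 c(u,v) [190.7 159.1] 460 [190.4 156.5] [11.7 43.2] 12.1 [0.587 0.156 0.01 ]
top tray 0.75 c(u,v) [195.2 159.2] 1263 [191.2 157.1] [28.8 62.9] 6.8 [0.586 0.144 0.01 ]
top spur_gear 0.63 c(u,v) [250.1 148.3] 158 [252.5 148. ] [13.4 13.4] 45.0 [ 0.606 -0.003  0.01 ]
top bearing 0.58 c(u,v) [251.2 186.8] 113 [252.8 188.8] [12.  12.7] 45.0 [0.501 0.001 0.01 ]
top big_gear 0.89 c(u,v) [407.6 181.9] 569 [407. 184.] [26. 26.] 90.0 [ 0.487 -0.407  0.01 ]
top pin_jar 0.97 c(u,v) [107.8 166.6] 383 [107.8 167.3] [24.  19.1] 45
[... 1014 characters left out ...]
9.1] [63.2 21.4] 1.2 [0.601 0.121 0.01 ]
side spur_gear 0.62 c(u,v) [300.8 211.6] 175 [300.5 211. ] [12. 15.] 90.0 [ 0.608 -0.017  0.01 ]
side bearing 0.57 c(u,v) [276.  374.6] 647 [276.5 373. ] [20. 39.] 90.0 [ 0.484 -0.39   0.01 ]
side bearing 0.51 c(u,v) [258.7 210.5] 91 [256.5 214.5] [ 9. 11.] 90.0 [ 0.505 -0.001  0.01 ]
side big_gear 0.58 c(u,v) [196.1 121.6] 258 [207.5 116.5] [ 8.2 57.6] 71.6 [0.358 0.401 0.01 ]
side big_gear 0.56 c(u,v) [275.  375.8] 648 [276.5 373. ] [20. 39.] 90.0 [ 0.482 -0.392  0.01 ]
side pin_jar 0.79 c(u,v) [268.2 120.2] 340 [266.5 118. ] [24. 15.] 90.0 [0.586 0.381 0.01 ]
side driver 0.59 c(u,v) [197.3 121.1] 290 [208. 118.] [ 8.7 57.2] 76.0 [0.362 0.403 0.01 ]
```

Three things look like the lifter. In the top view, (366,257) and (210,237) are each about 62 px long. The one in the tray at (190,158) is about 44 px long, so it's the smallest, and it's the only one in a tray. I'll confirm that in an enlarged wrist view, then look at the fixture.

```bash
python3 - <<'E'
from h import *
im=bot.camera("top"); crop=im[90:290,150:420]; save("top","crop0",cv2.resize(crop,None,fx=2.9,fy=2.9,interpolation=cv2.INTER_CUBIC))
q=[0,1,0,0]
bot.move_ptp([0.575,0.15,0.2],q)
p=bot.current_eef_pos();qq=bot.current_tool_rot();save("wrist","wtray");print(p,qq,bot.current_time_s())
np.save("wtray.npy",np.r_[p,qq])
for l in ["lifter","tray"]:
  for k,d in enumerate(bot.outline_of("wrist",l)[:2]):
    print(l,d["p"],d["centre"],d["mask"].sum()); np.save(f"m_{l}{k}.npy",d["mask"])
print(bot.current_time_s(), bot.current_contact_force())
E
```

```text
[0.57467683 0.15094639 0.20012663] [-5.73279373e-04  9.99999826e-01  1.34210399e-04  2.95551719e-05] 3.3417
lifter 0.87 [177.7, 256.0] 2425
lifter 0.61 [13.5, 263.3] 993
tray 0.66 [170.7, 244.6] 7256
3.4417 [0.32214425 0.3410996  0.43691208]
```

View pics/wtray.png

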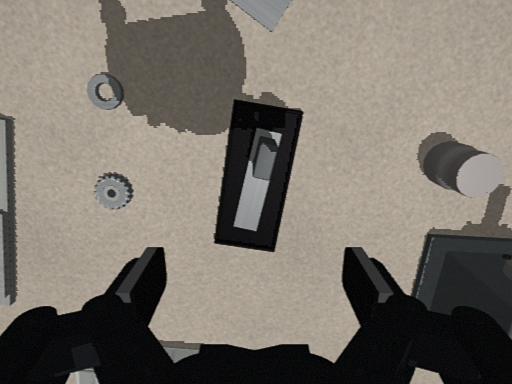

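View pics/crop0.png

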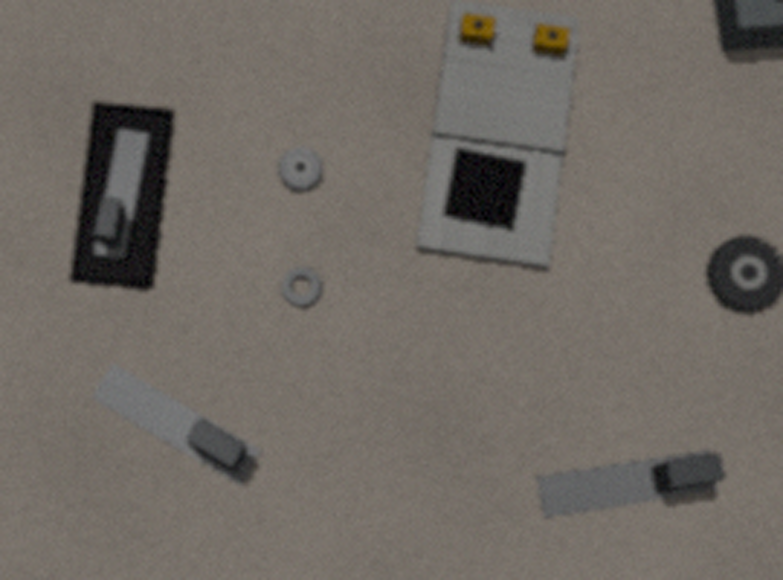

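The enlarged crop confirms it: the lifter in the tray is clearly smaller than the two on the table. The wrist view shows the tray at about (258,175), the blade tip near (244,228) and the handle top at about (266,155). Next I'll fit poses for the tray and lifter.

```bash
python3 - <<'E'
from h import *
a=np.load("wtray.npy");T=wristT(a[:3],a[3:])
im=cv2.imread("pics/wtray.png")
mt=(np.load("m_tray0.npy")|np.load("m_lifter0.npy")).astype(np.uint8)
def rect(m,z):
    c=max(cv2.findContours(m,cv2.RETR_EXTERNAL,cv2.CHAIN_APPROX_NONE)[0],key=cv2.contourArea)[:,0]
    P=back("wrist",c,z,T)[:,:2]
    r=cv2.minAreaRect((P*1000).astype(np.float32)); return r, cv2.boxPoints(r)
print("tray",rect(mt,0.01))
print("lift",rect(np.load("m_lifter0.npy").astype(np.uint8),0.006))
crop=cv2.resize(im[90:260,190:330],None,fx=3.5,fy=3.5,interpolation=cv2.INTER_CUBIC)
cv2.imwrite("pics/wtray_c.png",crop)
E
```

```text
tray (((595.043212890625, 152.36270141601562), (76.54733276367188, 172.04615783691406), 80.6135025024414), array([[503.92975, 128.63129],
       [673.6723 , 100.57169],
       [686.1567 , 176.09412],
       [516.4141 , 204.15372]], dtype=float32))
lift (((596.321044921875, 153.0905303955078), (28.591754913330078, 120.17938995361328), 76.06954956054688), array([[534.557  , 153.68135],
       [651.2018 , 124.74888],
       [658.0851 , 152.49971],
       [541.4403 , 181.43219]], dtype=float32))
```

View pics/wtray_c.png

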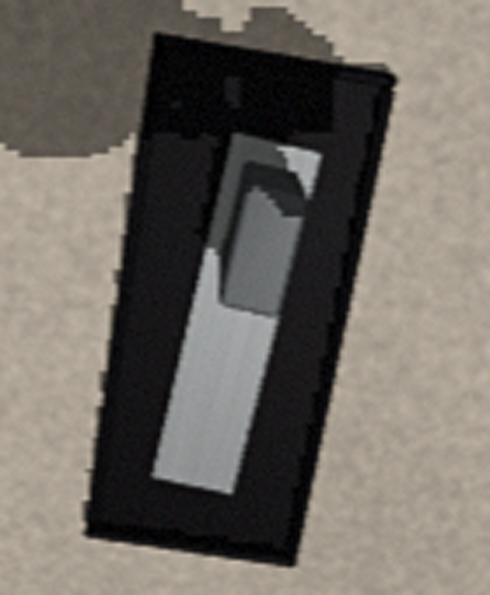

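The fits agree with the sizes given: tray 172×76.5 mm and lifter 120×28.6 mm, yaw −13.9°. Now a stereo pair over the fixture.

```bash
python3 - <<'E'
from h import *
q=[0,1,0,0]
for k,(x,y,z) in enumerate([(0.60,-0.12,0.15),(0.60,-0.26,0.15)]):
    bot.move_ptp([x,y,z],q); bot.wait(0.15)
    p=bot.current_eef_pos();qq=bot.current_tool_rot();save("wrist",f"wfix{k}");np.save(f"wfix{k}.npy",np.r_[p,qq])
    for l in ["cover","fixture"]:
      for j,d in enumerate(bot.outline_of("wrist",l)[:1]):
        print(l,d["p"],d["centre"],d["mask"].sum()); np.save(f"f{k}_{l}.npy",d["mask"])
print(bot.current_time_s())
a=cv2.imread("pics/wfix0.png")
E
```

```text
cover 0.71 [152.6, 189.3] 5083
fixture 0.58 [197.4, 178.7] 21886
cover 0.87 [154.2, 344.3] 5195
fixture 0.68 [205.2, 313.6] 23567
5.725
```

View pics/wfix0.png

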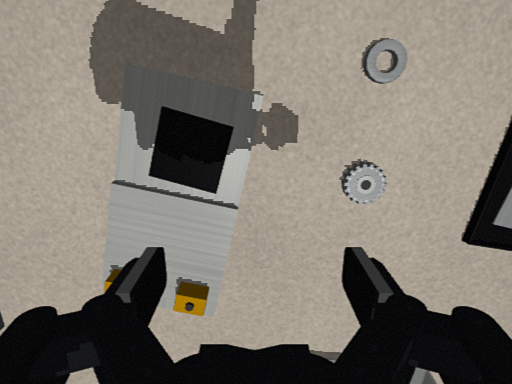

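View pics/wfix1.png

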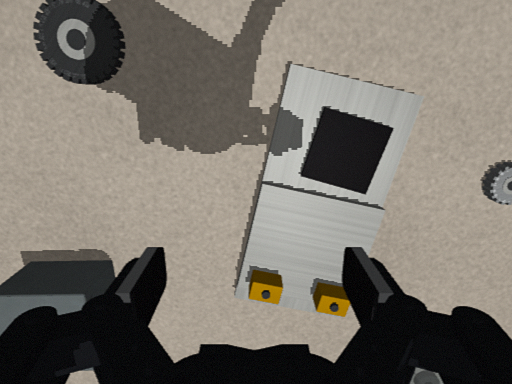

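```bash
python3 - <<'E'
from h import *
Ts=[];C=[];F=[];S=[]
f0=[[(127,65),(253,93),(114,182),(239,207)],[(290,63),(420,94),(262,182),(385,208)]]
K=np.array(bot.camera_params("wrist")["camera_matrix"])
for k in range(2):
    a=np.load(f"wfix{k}.npy");T=wristT(a[:3],a[3:]);Ts.append(T)
    im=cv2.imread(f"pics/wfix{k}.png");g=cv2.cvtColor(im,cv2.COLOR_BGR2GRAY)
    m=((g<30)&cv2.dilate(np.load(f"f{k}_cover.npy").astype(np.uint8),np.ones((5,5))).astype(bool)).astype(np.uint8)
    c=max(cv2.findContours(m,cv2.RETR_EXTERNAL,cv2.CHAIN_APPROX_NONE)[0],key=cv2.contourArea)
    q=cv2.approxPolyDP(c,0.05*cv2.arcLength(c,True),True)[:,0]
    s=cv2.cornerSubPix(g,q.astype(np.float32).reshape(-1,1,2),(4,4),(-1,-1),(3,30,0.01))[:,0]
    s=s[np.argsort(s[:,1])]
    print(k,len(q),s.round(1).tolist()); C.append(s)
    f=cv2.cornerSubPix(g,np.float32(f0[k]).reshape(-1,1,2),(4,4),(-1,-1),(3,30,0.01))[:,0];print(f.round(1).tolist());F.append(f)
Ps=[K@np.linalg.inv(T)[:3] for T in Ts]
for n,D in (("cover",C),("fix",F)):
    X=cv2.triangulatePoints(Ps[0],Ps[1],D[0].T.astype(float),D[1].T.astype(float)); X=(X[:3]/X[3]).T
    print(n,(X*1000).round(1).tolist())
    for zz in (0.022,):
      for k in range(2): print(zz,k,(back("wrist",D[k],zz,Ts[k])*1000).round(1)[:,:2].tolist())
    print("dists",[(i,j,round(np.linalg.norm(X[i]-X[j])*1000,1)) for i in range(4) for j in range(i)])
E
```

```text
0 4 [[161.5, 105.69999694824219], [233.3000030517578, 126.5999984741211], [148.10000610351562, 175.10000610351562], [215.39999389648438, 193.3000030517578]]
[[127.0, 65.0], [252.5, 91.0], [110.80000305175781, 182.39999389648438], [238.39999389648438, 208.39999389648438]]
1 4 [[322.29998779296875, 105.9000015258789], [393.20001220703125, 128.10000610351562], [299.29998779296875, 173.89999389648438], [364.70001220703125, 194.0]]
[[291.5, 61.29999923706055], [420.0, 94.0], [262.29998779296875, 181.8000030517578], [384.5, 209.39999389648438]]
cover [[534.8, -198.7, 16.7], [552.8, -136.2, 20.9], [596.3, -216.2, 18.8], [614.3, -154.1, 20.8]]
0.022 0 [[534.7, -197.2], [552.3, -136.1], [596.3, -215.1], [613.9, -154.0]]
0.022 1 [[534.4, -199.9], [553.0, -136.6], [594.6, -216.7], [614.0, -154.6]]
dists [(1, 0, np.float64(65.2)), (2, 0, np.float64(63.9)), (2, 1, np.float64(91.1)), (3, 0, np.float64(91.2)), (3, 1, np.float64(64.1)), (3, 2, np.float64(64.6))]
fix [[500.0, -226.3, 11.9], [523.5, -119.4, 24.4], [602.9, -250.5, 21.6], [630.2, -132.8, 19.4]]
0.022 0 [[502.4, -222.6], [522.6, -119.4], [603.4, -250.4], [629.0, -132.7]]
0.022 1 [[499.1, -227.6], [524.6, -118.0], [602.2, -250.5], [629.4, -134.0]]
dists [(1, 0, np.float64(110.2)), (2, 0, np.float64(106.1)), (2, 1, np.float64(153.3)), (3, 0, np.float64(160.5)), (3, 1, np.float64(107.6)), (3, 2, np.float64(120.8))]
```

Both measurements agree with the stated sizes:
- **Cover:** 64–65 mm edges, yaw −16.1°, centre near (0.5745, −0.176).
- **Fixture:** the step is 120.8 mm wide, yaw about −13.1°, its middle at (0.6165, −0.192). The cover's far edge is about 12 mm short of it.

Now I'll grasp the lifter.

```bash
cat >> h.py <<'E'
GZ=0.014   # TCP above blade underside
def pose(tip,yaw,pitch=0.0):
    RL=R.from_euler('z',yaw)*R.from_euler('y',pitch)
    q=(RL*R.from_matrix(np.diag([-1.,1,-1]))).as_quat()
    return np.asarray(tip)-RL.apply([0.095,0,-GZ]), q
LC=np.array([0.5963,0.1531,0.004]);LY=np.radians(-13.93)
def tray_tip(dz=0): return LC+R.from_euler('z',LY).apply([0.06,0,0])+[0,0,dz]
def F(n=5):
    return np.mean([bot.current_contact_force() for _ in range(n)],0)
E
python3 - <<'E'
from h import *
bot.grip(0.65)
p,q=pose(tray_tip(0.07),LY); print(p,q)
bot.move_ptp(p,q); print(bot.current_eef_pos(),bot.current_time_s())
p,q=pose(tray_tip(0.0),LY)
bot.line_to(p,q,velocity=0.08)
print(bot.current_eef_pos(),p,F()); save("wrist","pregrip")
bot.grip(0.0,60); print(bot.current_gripper_width(),F(),bot.current_time_s())
save("wrist","grip")
E
```

```text
[0.56232933 0.16152577 0.088     ] [0.12126301 0.99262041 0.         0.        ]
[0.56297812 0.16065785 0.0882178 ] 7.7083
[0.56275349 0.16159341 0.01850501] [0.56232933 0.16152577 0.018     ] [-0.78559177 -0.89401684  0.16003006]
0.20009089011669032 [0.11943937 0.09170562 3.7581391 ] 9.2083
```

View pics/pregrip.png

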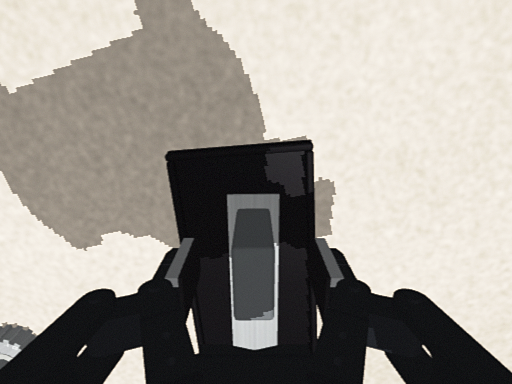

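View pics/grip.png

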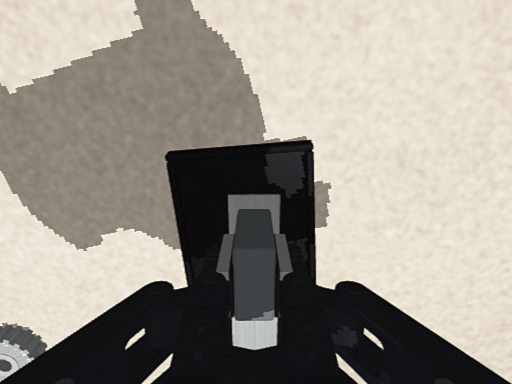

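Gripped: width 0.20 ≈ 17 mm across an 18 mm handle. I'll lift it, move to just in front of the cover, and check with the fixed cameras.

```bash
cat >> h.py <<'E'
S=np.array([0.6165,-0.1917,0.0]);FY=np.radians(-13.06)
def fx(s,y,z): return S+R.from_euler('z',FY).apply([s,y,z])
B=np.radians(2.0)
E
python3 - <<'E'
from h import *
p,q=pose(tray_tip(0.09),LY); bot.line_to(p,q,velocity=0.15)
print(F(),bot.current_time_s(),bot.current_gripper_width())
p,q=pose(fx(-0.092,0.006,0.08),FY,B); bot.move_ptp(p,q); print(bot.current_time_s())
p,q=pose(fx(-0.092,0.006,0.022),FY,B); bot.line_to(p,q,velocity=0.1); bot.wait(0.3)
print(F(),bot.current_eef_pos()-p,bot.current_time_s())
for c in ("top","side","wrist"):
    im=save(c,c+"_hov")
    if c!="wrist":
        uv=proj(c,np.array([fx(-0.092,0.006,0.022),fx(-0.092,0.02,0.022),fx(-0.092,-0.008,0.022),fx(0,0.06,0.02),fx(0,-0.06,0.02)]));print(c,uv.round(1).tolist())
        u,v=uv[0].astype(int); o=im[v-60:v+60,u-80:u+80]; save(c,c+"_hovc",cv2.resize(o,None,fx=5,fy=5,interpolation=cv2.INTER_NEAREST)); print(u-80,v-60)
E
```

```text
[-0.42531268  0.13199116 -1.54611667] 10.0083 0.20157260155356127
11.2583
[ 0.27773665  0.86246551 -1.40306461] [ 0.00025387 -0.00012474  0.00045541] 12.2917
top [[314.3, 171.5], [309.0, 170.7], [319.7, 172.3], [298.7, 135.2], [343.8, 142.1]]
234 111
side [[279.5, 261.7], [279.9, 256.4], [279.1, 267.2], [321.9, 245.8], [323.0, 293.4]]
199 201
```

View pics/top_hovc.png

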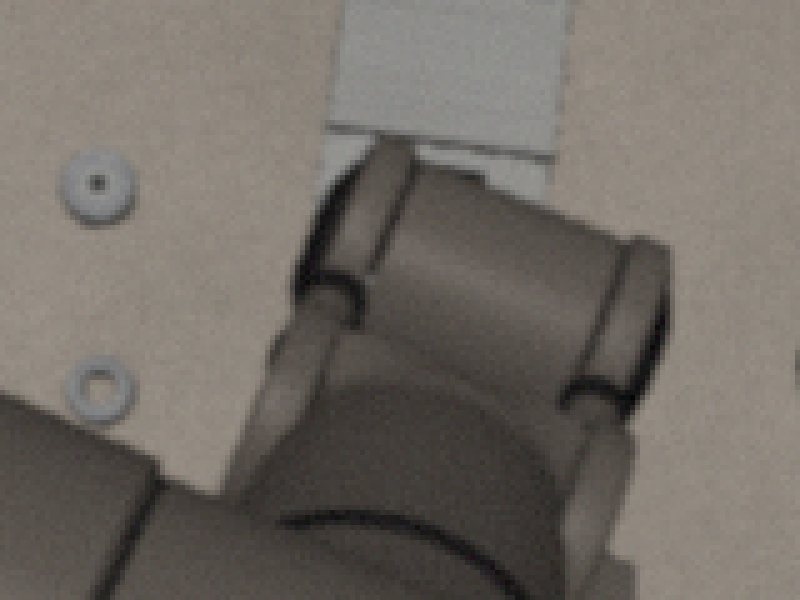

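View pics/side_hovc.png

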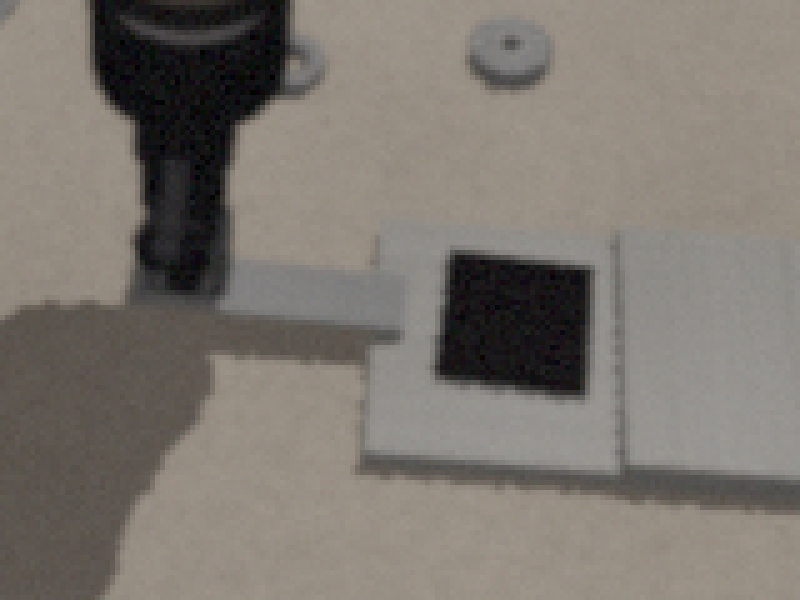

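View pics/wrist_hov.png

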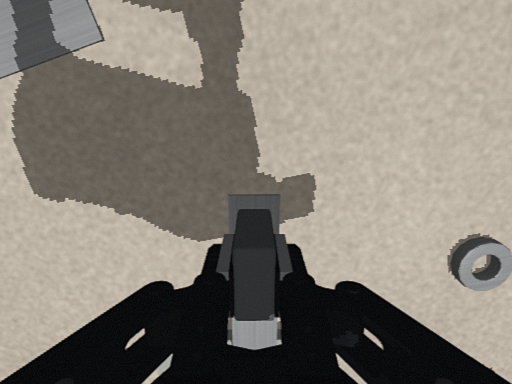

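In the side crop the blade tip is at about (279.6, 262) against the predicted (279.5, 262), so the grasp model holds. The cover and the step are visible ahead of the tip. Next I'll feel for the lower deck.

```bash
python3 - <<'E'
from h import *
f0=np.mean([F(1) for _ in range(20)],0);print(f0,np.std([F(1) for _ in range(20)],0),bot.current_time_s())
z=0.0195
p,q=pose(fx(-0.092,0.004,z),FY,B); bot.line_to(p,q,velocity=0.05)
while z>0.010:
    z-=0.0005
    p,q=pose(fx(-0.092,0.004,z),FY,B); bot.line_to(p,q,velocity=0.02); bot.wait(0.05)
    f=F(8)-f0; e=bot.current_eef_pos()-p
    print(round(z*1000,1),f.round(2),(e*1000).round(2),round(bot.current_time_s(),2))
    if f[2]>1.3: break
E
```

```text
[-0.05249127 -0.34640242 -0.50797387] [1.38777878e-17 0.00000000e+00 0.00000000e+00] 12.4417
19.0 [-0.32 -0.18 -0.34] [-0.    0.01 -0.01] 12.99
18.5 [ 0.79  1.86 -0.86] [-0.01  0.02 -0.  ] 13.29
18.0 [-0.76  0.54 -0.17] [-0.02  0.02 -0.01] 13.59
17.5 [ 0.28 -0.05 -1.17] [-0.02  0.03 -0.02] 13.89
17.0 [0.07 0.7  0.14] [-0.01  0.   -0.01] 14.19
16.5 [ 0.88  0.66 -0.1 ] [-0.03  0.02 -0.03] 14.49
16.0 [ 0.52 -0.02 -0.79] [ 0.    0.   -0.01] 14.79
15.5 [-0.33  0.79 -0.79] [-0.    0.01 -0.02] 15.09
15.0 [ 0.23  1.4  -0.02] [-0.02  0.   -0.02] 15.39
14.5 [ 0.02 -0.22 -0.22] [ 0.05 -0.02  0.03] 15.69
14.0 [-1.49  1.    3.54] [ 0.01 -0.03  0.16] 15.99
```

The deck touch came at z ≈ 14.2 mm (3.5 N at 14.0), which is within the foot range given. I'll raise 0.4 mm, slide the blade in just short of the boss, and check by side camera that it went under the rim.

```bash
cat >> h.py <<'E'
def Fm(n=3):
    a=[]
    for _ in range(n): a.append(bot.current_contact_force()); bot.wait(0.01)
    return np.mean(a,0)
def gotip(s,y,z,b=None,v=0.05):
    p,q=pose(fx(s,y,z),FY,B if b is None else b); bot.line_to(p,q,velocity=v); return p
E
python3 - <<'E'
from h import *
gotip(-0.092,0.004,0.0147,v=0.02); bot.wait(.1); f0=Fm(6); print(f0,bot.current_time_s())
for s in (-0.080,-0.074,-0.069):
    gotip(s,0.004,0.0146,v=0.03); bot.wait(.03); print(s,(Fm()-f0).round(2),bot.current_time_s())
im=save("side","side_in"); o=im[225:315,239:359]; save("side","side_inc",cv2.resize(o,None,fx=6,fy=6,interpolation=cv2.INTER_CUBIC))
for n,P in {"tip":fx(-.069,.004,.0146),"boss":fx(-.0664,.0066,.0175)}.items(): print(n,(proj("side",P)[0]-[239,225])*6)
E
```

```text
[-0.12772367  0.1052079  -0.29273652] 16.3917
-0.08 [ 0.14  0.27 -0.53] 17.0
-0.074 [-0.01 -0.12 -0.68] 17.4083
-0.069 [ 0.37  0.32 -0.46] 17.7833
tip [305.52928459 242.43850316]
boss [313.58328863 232.43239567]
```

View pics/side_inc.png

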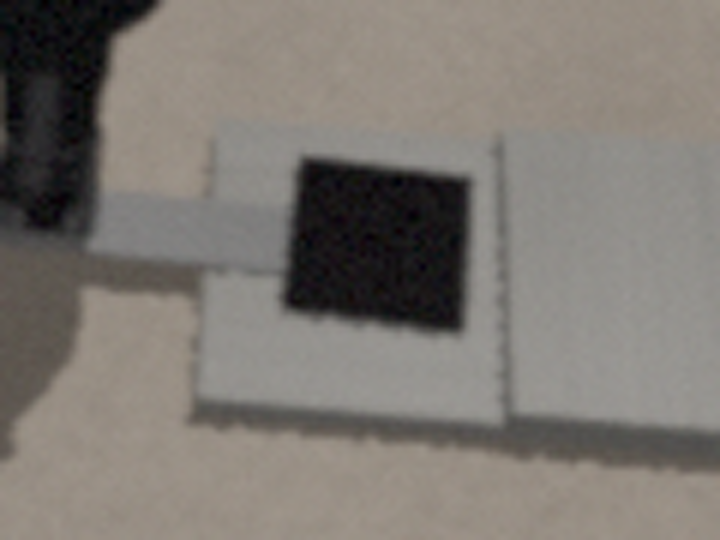

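The cover's near edge hasn't moved (about x = 287 px, same as before), and the predicted tip at crop (305,242) is hidden beneath it. The blade is under the rim, so now I'll push home by feel.

```bash
python3 - <<'E'
from h import *
f0=Fm(8); print(f0)
d=R.from_euler('z',FY).apply([1,0,0])
s=-0.069
for s in (-0.065,-0.061): 
    gotip(s,0.004,0.0146,v=0.03); bot.wait(.02); print(s,((Fm()-f0)@d).round(2))
while s<-0.047:
    s+=0.0007
    p=gotip(s,0.004,0.0146,v=0.02); bot.wait(.03)
    f=Fm()-f0; e=bot.current_eef_pos()-p
    print(round(s*1000,1),"push",round(-f@d,2),"z",round(f[2],2),(e*1000).round(2),round(bot.current_time_s(),2))
    if -f@d>3: break
im=save("side","side_home"); o=im[225:315,239:359]; save("side","side_homec",cv2.resize(o,None,fx=6,fy=6,interpolation=cv2.INTER_CUBIC))
E
```

```text
[-0.31702693  0.2129042  -0.99945786]
-0.065 0.34
-0.061 0.27
-60.3 push -0.18 z 0.3 [-0.    0.   -0.03] 18.86
-59.6 push -0.23 z 0.12 [ 0.    0.   -0.02] 19.17
-58.9 push -0.39 z 0.21 [ 0.03 -0.01 -0.02] 19.48
-58.2 push -0.73 z -0.24 [ 0.08 -0.02  0.01] 19.78
-57.5 push -0.41 z 0.14 [ 0.06 -0.04  0.01] 20.09
-56.8 push -0.06 z 0.02 [ 0.06 -0.03 -0.  ] 20.4
-56.1 push -0.36 z 0.13 [ 0.06 -0.03 -0.01] 20.71
-55.4 push -0.28 z 0.2 [ 0.06 -0.02 -0.01] 21.02
-54.7 push -0.65 z -0.44 [ 0.06 -0.01  0.  ] 21.32
-54.0 push -0.33 z 0.16 [ 0.07 -0.02  0.  ] 21.63
-53.3 push 2.03 z 0.9 [-0.24  0.08 -0.02] 21.94
-52.6 push 4.49 z 3.91 [-0.88  0.25 -0.03] 22.25
```

View pics/side_homec.png

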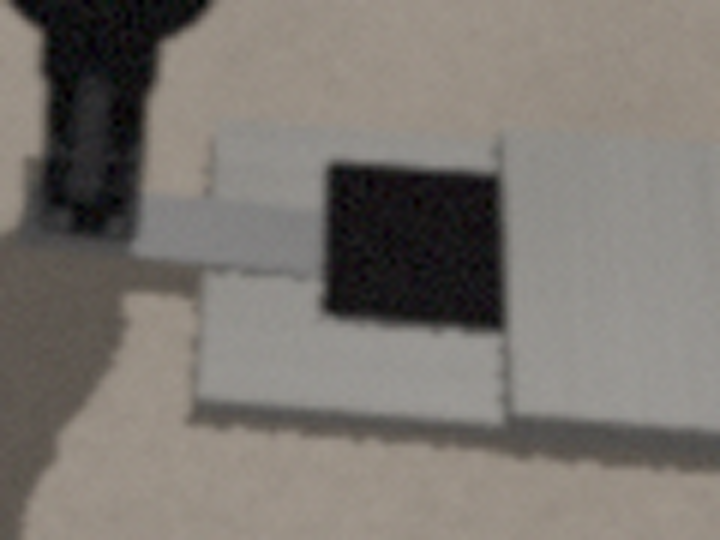

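The cover is snug: contact begins at s ≈ −53.6 mm, against −54 predicted, and the push is now about 4.5 N. I'll hold, then tip along the arc with force checks.

```bash
cat >> h.py <<'E'
def arc(th,u=0.0548):
    s_,c_=np.sin(th),np.cos(th)
    x=0.0004-0.004*s_-u*c_
    z=0.0142+max(0.003*c_-0.010*s_,0)+u*s_-0.0018
    return x,z
E
python3 - <<'E'
from h import *
d=R.from_euler('z',FY).apply([1,0,0])
bot.wait(0.35); f=Fm(6); print("hold",f.round(2),bot.current_time_s())
f0=np.array([-0.3,0.2,-0.9])
for t in (3,7,11,15,20,25,30,35,40,45,50):
    x,z=arc(np.radians(t)); p=gotip(x,0.004,z,v=0.04); bot.wait(.02)
    f=Fm(2)-f0; e=bot.current_eef_pos()-p
    print(t,"push",round(-f@d,2),"z",round(f[2],2),(e*1000).round(2),round(bot.current_time_s(),2))
    if np.linalg.norm(f)>9: print("STOP"); break
im=save("side","side_tip"); o=im[205:305,239:359]; save("side","side_tipc",cv2.resize(o,None,fx=6,fy=6,interpolation=cv2.INTER_CUBIC))
E
```

```text
hold [-5.29  0.81  2.57] 22.7
3 push -0.63 z -0.29 [ 0.44 -0.14  0.2 ] 22.98
7 push -0.74 z -0.13 [ 0.25 -0.09  0.15] 23.27
11 push -0.62 z -0.17 [ 0.12 -0.03  0.13] 23.55
15 push 0.11 z -0.4 [ 0.11 -0.07  0.15] 23.83
20 push -0.15 z -0.55 [ 0.13 -0.06  0.16] 24.12
25 push -0.45 z -0.16 [ 0.12 -0.07  0.16] 24.43
30 push -0.33 z 0.57 [ 0.06 -0.03  0.12] 24.73
35 push 0.83 z 0.22 [-0.    0.04  0.11] 25.02
40 push 1.76 z 0.75 [-0.01  0.04  0.14] 25.32
45 push 2.58 z 2.16 [0.02 0.01 0.17] 25.62
50 push 3.1 z 2.83 [ 0.1  -0.    0.22] 25.93
```

View pics/side_tipc.png

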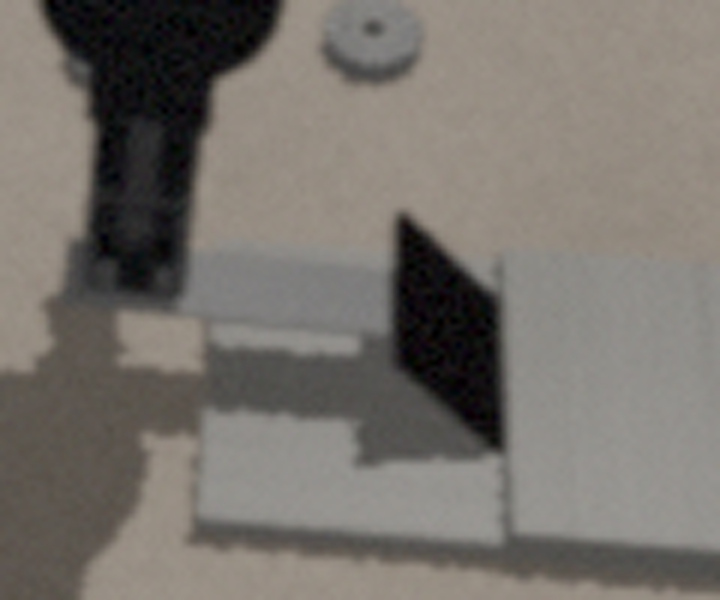

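The cover is at about 50°, held on the blade with its far edge against the step. The load has built up to about 4 N because the tip's lower corner bears on the boss. I'll ease the radius and carry on past upright.

```bash
python3 - <<'E'
from h import *
d=R.from_euler('z',FY).apply([1,0,0])
f0=np.array([-0.3,0.2,-0.9])
def st(tag,p):
    f=Fm(2)-f0; e=bot.current_eef_pos()-p
    print(tag,"push",round(-f@d,2),"z",round(f[2],2),(e*1000).round(2),round(bot.current_time_s(),2)); return np.linalg.norm(f)
ok=True
for t in (52,56,61,66,71,76,80,84,88):
    x,z=arc(np.radians(t),0.0565); p=gotip(x,0.004,z,v=0.04); bot.wait(.02)
    if st(t,p)>9: ok=False;print("STOP");break
if ok:
    for k in range(6):
        x+=0.004; z+=0.0004
        p=gotip(x,0.004,z,v=0.04); 
        if st(round(x*1000,1),p)>9: print("STOP");break
    bot.wait(0.3)
im=save("side","side_fl"); o=im[185:305,239:399]; save("side","side_flc",cv2.resize(o,None,fx=5,fy=5,interpolation=cv2.INTER_CUBIC))
E
```

```text
52 push -0.39 z -0.3 [ 0.45 -0.21  0.04] 26.26
56 push -0.14 z -0.39 [ 0.28 -0.11  0.07] 26.54
61 push -0.6 z 0.08 [ 0.22 -0.04  0.1 ] 26.84
66 push -0.19 z 0.52 [ 0.17 -0.07  0.07] 27.14
71 push 0.13 z -0.41 [ 0.17 -0.05  0.05] 27.44
76 push -0.19 z -0.08 [ 0.15 -0.06  0.03] 27.75
80 push 0.5 z 0.46 [ 0.14 -0.02  0.  ] 28.03
84 push -0.22 z 0.17 [ 0.14 -0.03 -0.01] 28.32
88 push -0.09 z -0.24 [ 0.12 -0.03 -0.01] 28.6
-1.6 push -0.31 z -0.39 [ 0.19 -0.06 -0.  ] 28.87
2.4 push 0.08 z -0.56 [ 0.21 -0.05  0.02] 29.13
6.4 push -0.09 z -0.36 [ 0.16 -0.06 -0.01] 29.4
10.4 push -0.42 z -0.24 [ 0.17 -0.05 -0.01] 29.67
14.4 push 0.22 z -0.17 [ 0.19 -0.07 -0.  ] 29.93
18.4 push -0.41 z 0.44 [ 0.21 -0.04  0.03] 30.2
```

View pics/side_flc.png

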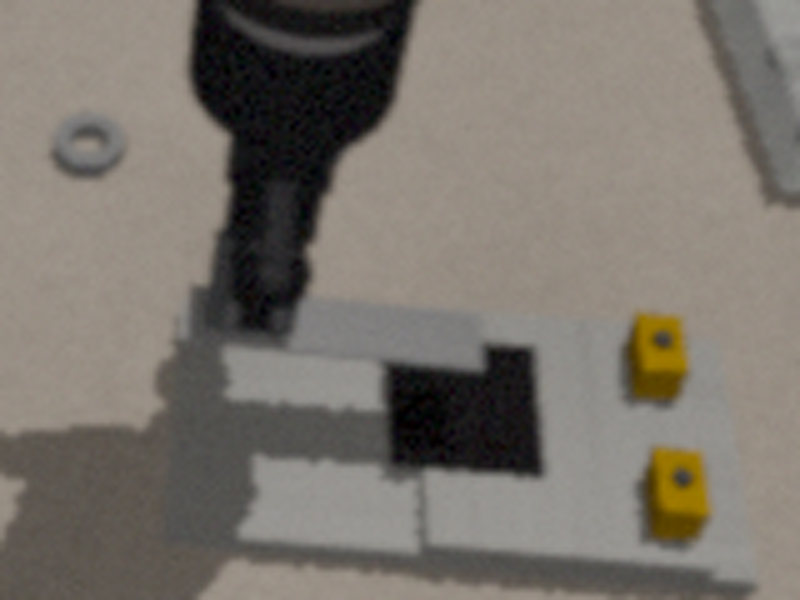

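The cover has fallen onto the upper deck and overhangs the step by a few mm. I'll lift clear, go back over the tray, and measure the cover from the fixed cameras.

```bash
python3 - <<'E'
from h import *
p=gotip(0.0184,0.004,0.12,v=0.15)
p,q=pose(tray_tip(0.09),LY); bot.move_ptp(p,q); bot.wait(0.2)
print(bot.current_time_s(),Fm(4))
for c in ("top","side"):
    im=save(c,c+"_af")
    for l in ("cover","fixture"):
        d=bot.outline_of(c,l)
        if d:
            d=d[0];m=d["mask"].astype(np.uint8);np.save(f"af_{c}_{l}.npy",m)
            if l=="cover":
                r=cv2.minAreaRect(np.argwhere(m)[:,::-1].astype(np.float32))
                P=back(c,r[0],0.030)[0]; print(c,d["p"],r, P)
                print("rel step (s,y) mm",((P-S)@R.from_euler('z',FY).as_matrix()*1000)[:2].round(1))
    u,v=(proj(c,fx(0,0,.02))[0]).astype(int)
    save(c,c+"_afc",cv2.resize(im[v-50:v+50,u-70:u+70],None,fx=5.5,fy=5.5,interpolation=cv2.INTER_CUBIC)); print(u-70,v-50)
E
```

```text
32.4917 [-0.15068947  0.15193596 -0.79981262]
top 0.75 ((319.0999755859375, 131.79998779296875), (24.748737335205078, 23.617366790771484), 8.13010311126709) [ 0.63250539 -0.18630225  0.03      ]
rel step (s,y) mm [14.4  8.9]
251 88
side 0.88 ((332.0, 266.0), (26.0, 30.0), 90.0) [ 0.63513752 -0.1947608   0.03      ]
rel step (s,y) mm [18.8  1.2]
252 218
```

View pics/top_afc.png

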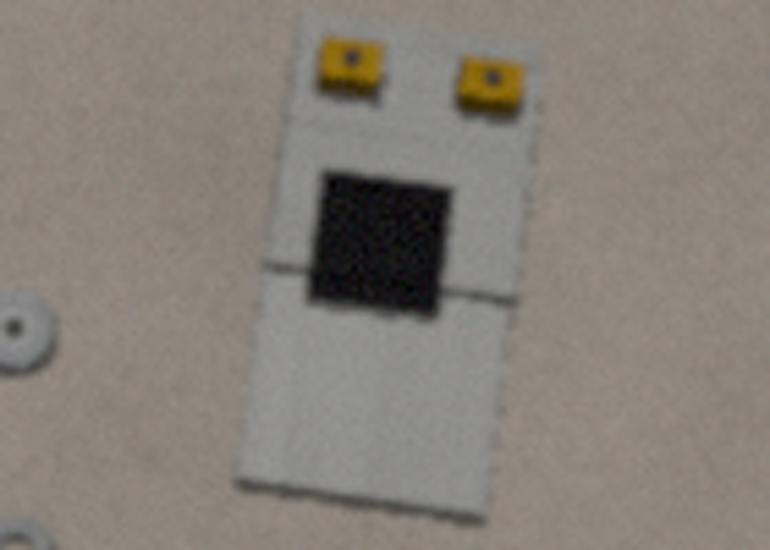

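View pics/side_afc.png

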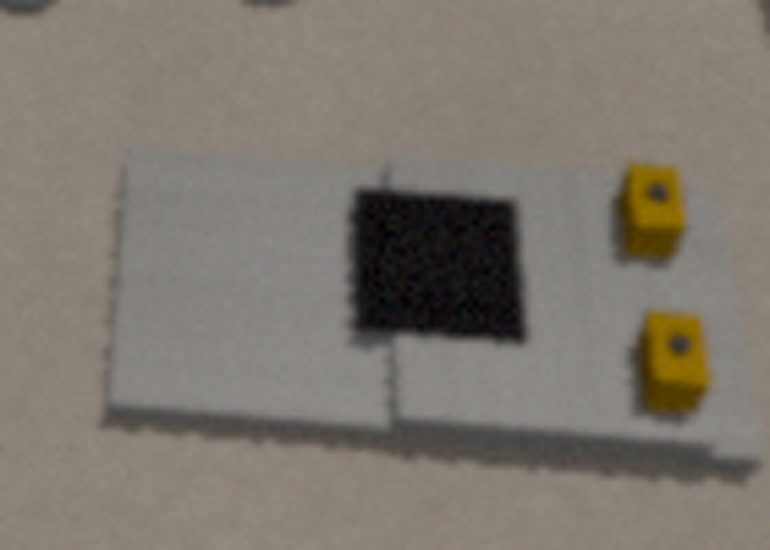

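The cover is boss side up, but its centre is only about 17 mm past the step. With the step near x ≈ 46 mm, that's fixture x ≈ 63 mm, too close to the 60 mm limit. I'll nudge its near edge forward with the blade tip, about 14 mm, until the edge is near the step line.

```bash
python3 - <<'E'
from h import *
d=R.from_euler('z',FY).apply([1,0,0])
p,q=pose(fx(-0.03,0.004,0.06),FY,B); bot.move_ptp(p,q); 
gotip(-0.03,0.004,0.0233,v=0.08); bot.wait(.15); f0=Fm(6); print(bot.current_time_s(),f0)
for s in (-0.018,-0.012,-0.006,-0.001):
    p=gotip(s,0.004,0.0233,v=0.04); bot.wait(.02); f=Fm(3)-f0
    print(s,"push",round(-f@d,2),"z",round(f[2],2),round(bot.current_time_s(),2))
    if np.linalg.norm(f)>6: print("STOP");break
gotip(-0.02,0.004,0.0233,v=0.08); gotip(-0.03,0.004,0.10,v=0.15)
p,q=pose(tray_tip(0.07),LY); bot.move_ptp(p,q); bot.wait(0.2)
print(bot.current_time_s())
for c in ("top","side"):
    im=save(c,c+"_n")
    u,v=(proj(c,fx(0,0,.02))[0]).astype(int)
    cv2.imwrite(f"pics/{c}_nc.png",cv2.resize(im[v-50:v+50,u-70:u+70],None,fx=5.5,fy=5.5,interpolation=cv2.INTER_CUBIC)[:,:,::-1])
uv=proj("side",np.array([tray_tip(0.07),tray_tip(.07)-R.from_euler('z',LY).apply([.06,0,0])]));print(uv)
im=bot.camera("side"); save("side","side_trayhov",cv2.resize(im[105:205,225:345],None,fx=6,fy=6,interpolation=cv2.INTER_CUBIC))
E
```

```text
34.8833 [ 0.04146992 -0.20835846 -0.56907114]
-0.018 push -0.08 z -0.05 35.38
-0.012 push 0.13 z -0.04 35.72
-0.006 push -0.06 z -0.59 36.06
-0.001 push -0.17 z -0.64 36.38
38.875
[[308.0998865  150.30007807]
 [285.42268594 148.5703004 ]]
```

View pics/side_nc.png

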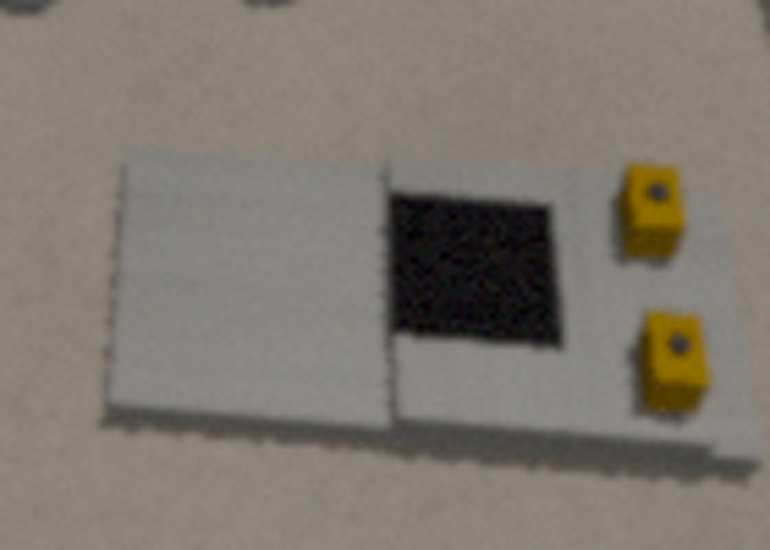

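View pics/top_nc.png

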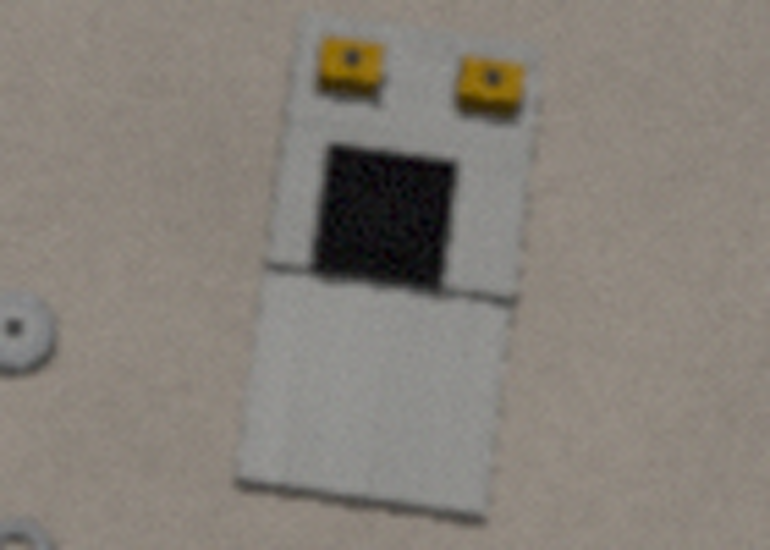

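View pics/side_trayhov.png

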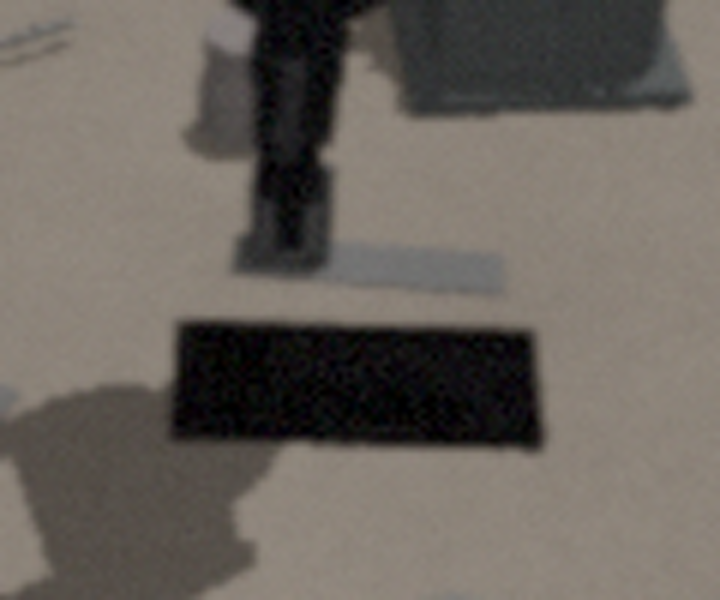

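The cover's near edge now sits at the step, so its centre is at about x = 77 mm, and it lies well between the stops. The lifter tip over the tray is at about (309,150) px against the predicted (308,150). I'll lay it down by feel and release.

```bash
python3 - <<'E'
from h import *
TY=np.radians(-9.4);TC=np.array([0.595,0.1524,0.0])
tip=lambda z: TC+R.from_euler('z',TY).apply([0.06,0,0])+[0,0,z]
p,q=pose(tip(0.02),TY); bot.line_to(p,q,velocity=0.1)
p,q=pose(tip(0.0065),TY); bot.line_to(p,q,velocity=0.05); bot.wait(.15); f0=Fm(6)
for z in np.arange(0.0060,0.0024,-0.0005):
    p,q=pose(tip(z),TY); bot.line_to(p,q,velocity=0.02); bot.wait(.03); f=Fm(3)-f0
    print(round(z*1000,1),f.round(2),round(bot.current_time_s(),2))
    if f[2]>1.8: break
save("wrist","prerel")
bot.grip(0.65); bot.wait(.1); save("wrist","rel")
print(bot.current_gripper_width(),bot.current_time_s())
p2=bot.current_eef_pos(); p2=np.array(p2); p2[2]=0.2; bot.line_to(p2,velocity=0.15); bot.wait(.2)
a=np.r_[bot.current_eef_pos(),bot.current_tool_rot()];np.save("wend.npy",a)
T=wristT(a[:3],a[3:]); im=save("wrist","wend")
for l,z in (("lifter",.006),("tray",.01)):
    d=bot.outline_of("wrist",l)[0];m=d["mask"].astype(np.uint8)
    c=max(cv2.findContours(m,cv2.RETR_EXTERNAL,cv2.CHAIN_APPROX_NONE)[0],key=cv2.contourArea)[:,0]
    print(l,d["p"],cv2.minAreaRect((back("wrist",c,z,T)[:,:2]*1000).astype(np.float32)))
save("side","side_end"); save("top","top_end"); print(bot.current_time_s())
for l in ["spur_gear","bearing","big_gear","pin_jar","driver"]:
    for d in bot.outline_of("top",l)[:1]: print(l,round(d["p"],2),np.round(d["centre"][::-1],1))
print(bot.current_time_s())
E
```

```text
6.0 [ 0.53 -0.03  0.19] 40.64
5.5 [-0.19  0.21  0.25] 40.95
5.0 [0.17 0.07 0.4 ] 41.26
4.5 [0.97 0.05 0.51] 41.57
4.0 [-1.73 -0.51  6.36] 41.88
0.6535415374037081 42.525
lifter 0.92 ((398.12823486328125, 137.84683227539062), (98.25538635253906, 36.98394012451172), 55.275596618652344)
tray 0.78 ((594.6810302734375, 152.48497009277344), (75.53790283203125, 171.03575134277344), 80.95709991455078)
44.3417
spur_gear 0.64 [253.9 148.1]
bearing 0.42 [249.  189.6]
big_gear 0.71 [407.4 183.1]
pin_jar 0.8 [105.9 166.7]
driver 0.96 [ 95.  252.8]
44.5917
```

View pics/wend.png

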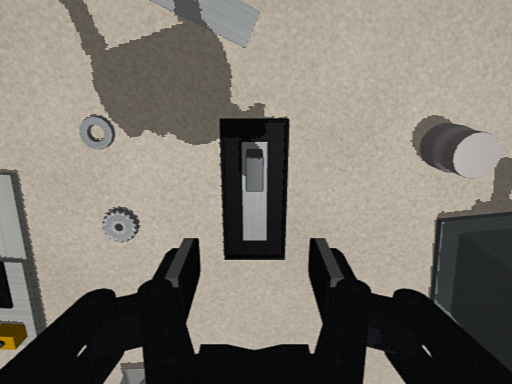

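View pics/side_end.png

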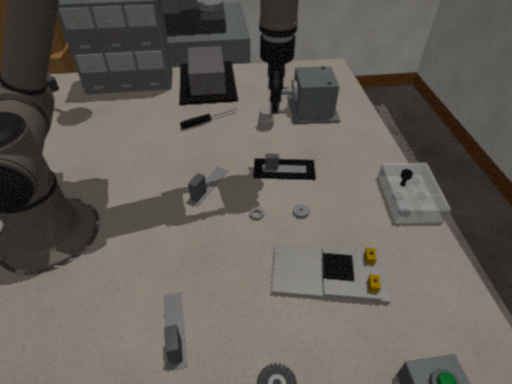

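The lifter lies flat and centred in the tray: blade at px (242–268, 142–240), tray at (220–288, 118–260). The network's "lifter" hit was the table look-alike, so I went by the picture. The cover is on the upper deck, the bystanders haven't moved, and the arm is clear, so I'm handing in.

```bash
python3 - <<'E'
from h import *
print(bot.current_time_s(),np.abs(bot.current_qvel()).max()); bot.sign_off()
E
```

```text
44.5917 0.001748616700798259
the job is handed in; nothing more can be done
```

The cover lies boss side up on the upper deck, the lifter is back flat in its tray and released, and I handed the job in at 44.6 s of the 69 s allowed. No verdict is reported.

**What I did**
- **Lifter:** I took the smallest of the three look-alikes, the one in the tray.
- **Pushing home:** I felt for the lower deck with the blade tip and slid the blade under the rim. I then pushed the cover against the step and held it for about 0.4 s at roughly 4.5–5 N.
- **Tipping:** I tipped it over along an arc. The wrist force peaked at about 5–6 N during the hold and stayed near 4 N or less while tipping, against the 18 N limit.
- **Extra nudge:** The cover first landed with its centre at about x = 63 mm, too close to the 60 mm limit. I pushed its near edge forward about 14 mm with the blade tip, felt no measurable resistance, and then laid the lifter back.

**Last checks**
- **Cover:** Its near edge is at the step line, which puts its centre at about x = 77 mm. It sits within about 10 mm of the centre line and well clear of the stops.
- **Lifter:** It lies flat and about centred in the tray. I judged this from the wrist picture only.
- **Bystanders:** The network's positions match the start to within 4 px (about 10 mm) in the top view, too coarse to prove the 10 mm limit by itself. Nothing came near them.

**Disagreements**
- The network's last "lifter" hit was a look-alike on the table, so I ignored it.
- After the flip, the top and side cameras differed by 4–8 mm on the cover's position. I used its edge relative to the step instead.

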